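Stand an unmarked kit carton in the sloped rack, heavy end down

TASK

Lift the long unmarked carton off the worktop to find out which of its ends is the heavy one (a full steel gas canister is packed in one end, only a light plastic mouthpiece in the other). Then stand it on its heavy end in the empty middle lane of the sloping rack, square on the lane floor, and let go so that it stays there by itself. Lower it gently and never let it drop or topple, and do not knock over the loose pot, bottles, jar and tape rolls nearby.

Things in the scene. Friction and masses are not known exactly. Their poses are not given: they have to be found in the camera images.
- carton_mid (a point): Centre of the loose unmarked carton, 190 x 56 x 56 mm, 0.58 to 0.72 kg, cream with a wide blue-grey band round the middle and a thin stripe near each end. Starts lying flat, roughly crosswise to the robot. x axis: along the 190 mm; y: across; z: up while it lies. Both ends look alike; the pose does not tell which is heavy (changes from start to start).
- carton: The same carton, origin at the centre of the face it lies on, axes as carton_mid. Its centre of mass is 50 mm from the middle towards the heavy end. Lifted at its middle that end pulls down with about 0.3 N m; in a light grip (20 N), or taken near the light end below about 90 N, it sags that way in the fingers. On the rack it stands steadily heavy end down; heavy end up it topples over the lip.
- lane: Sloping floor of the fixed white three-lane rack, 192 mm deep, 330 mm wide (place and yaw vary). Origin: centre of the EMPTY middle lane's floor surface, 58 mm above the worktop. z: square to the floor, leaning 20 degrees from vertical to the front (robot side); x: up the slope to the back; y: across, to the left.
- lane_lip (a point): Foot of the front lip in the middle of the empty lane, on the floor surface at lane x = -94 mm; the lip is 10 mm high, the back upstand (lane x = +95 mm) 54 mm. Clear dividers 24 mm high stand 55 mm to either side. The next lane on the left holds green cartons 84 mm high, on the right a white carton 112 mm high, both fixed, near faces 65 mm or more from the empty lane's middle.
- red_pot: Loose white ointment pot with a red lid, 70 mm across, 37 mm high; stands to the right of the carton, near the front edge. Origin: centre of its underside, z up.
- syrup_a: Loose white bottle with a lilac cup on its cap, 47 mm across, 124 mm high; stands behind the carton. Origin: centre of its underside, z up.
- syrup_b: Loose white bottle with a clear-white cup on its cap, 47 mm across, 122 mm high; stands behind the carton. Origin: centre of its underside, z up.
- brown_jar: Loose brown bottle with a white cap, 38 mm across, 76 mm high; stands behind the carton. Origin: centre of its underside, z up.
- tape: Loose pile of three surgical tape rolls on one green spool, 60 mm across, 73 mm high; stands to the left of the carton, nearer the robot than the rack. Origin: centre of its underside, z up.

How it is judged:
On the way:
1. the carton is lifted clear of the worktop (height (world z) of carton_mid above 0.05 m), for 0.2 s.
At the end, for the whole second after the job is handed in: The carton stands at rest, on end, in the empty middle lane: its length within 0.1 rad of square to the lane floor, its middle 88 to 102 mm above that floor, within 40 mm sideways and 80 mm front to back of the lane's centre, carried by the rack alone. Heavy end up it would not stay (x of carton_mid in the frame of lane between -0.08 and 0.08 m and y of carton_mid in the frame of lane between -0.04 and 0.04 m and z of carton_mid in the frame of lane between 0.088 and 0.102 m and angle between the x axis of carton_mid and the z axis of lane, either way round below 0.1 rad and linear speed of carton below 0.02 m/s and angular speed of carton below 0.1 rad/s and contact force between carton and lane above 1 N); the robot touches nothing.
It fails at once if the carton is dropped or topples: it moves faster than 0.5 m/s with no finger touching it (contact force between carton and the fingers below 0.05 N and linear speed of carton above 0.5 m/s).
It fails at once if a loose bystander (pot, bottle, jar, tape rolls) is knocked over (tilted more than 0.5 rad) (angle between any of red_pot, syrup_a, syrup_b, brown_jar, tape's own z axis and vertical above 0.5 rad).
It also fails if it takes over 61 s, if anything falls off the work surface, if the arm or the gripper's body presses on something with over 40 N, if the wrist force passes 120 N, or if a joint passes its speed limit or range.

ROBOT

A 6-joint arm with a two-finger parallel gripper is mounted at the origin on a cart in front of the work surface, level with it; the furniture and walls round the work are solid. World frame = base frame: x ahead of the robot, y to its left, z up, the work surface at z = 0. Lengths are in m, angles in rad, forces in N, time in s.
With the tool pointing down it reaches from about 0.225 to 0.875 m from the base axis. Payload 3.4 kg.
Tool frame: the origin (TCP) lies at the very end of the fingers, on their centre line; the grasp point (between the pads) lies 19 mm behind it; z points along the fingers, y is the direction in which the jaws open and shut (so a half turn about z gives the same grasp; the last joint's range is limited). The gripper opens to 85 mm and grips with 20 to 120 N. Pads are 22 mm wide; open, the fingers measure 114 mm over their backs; the gripper's body (76 mm by 85 mm) begins 54 mm behind the grasp point. The pads swing forward as they close: fully open they stand 13 mm farther back than shut.
Start: joints at [-1.267, 0.276, 1.505, -0, 1.361, -0.121], TCP at [0.237, -0.524, 0.231] pointing down, gripper open.
Joint ranges: [-2.89, 2.89], [-0.75, 2.08], [0.22, 2.7], [-1.18, 4.32], [0.11, 2.71], [-2.7, 2.7]. Speed limits (rad/s): [2.57, 2.57, 3.14, 3.14, 3.14, 3.14].

INTERFACE

Orientations are given as a unit quaternion [w, x, y, z].
In Python, from station import robot gives the robot as it stands.
- The arm moves only by the tool arm_command, never from a script. Its argument "plan" is one flat list of numbers, 4 for each row, row after row: the shift along the world's x, y, z in mm, then the turn about the world's z in rad. A call has exactly 8 rows; each row is the pose to reach, as a shift and turn from the pose commanded when the call began; what a row does not reach only later rows make up. A row lasts 1/12 s, in which the tool goes at most 41.7 mm and 7.16 degrees, less where a joint would pass 70% of its speed; a pose out of reach is approached as far as the arm can. A call with a gripper value outside its range is refused whole. "hand" is the opening in per cent of the stroke, from 0 (shut) to 100 (fully open), set as the call begins (left out, the last holds). The fingers move at their own pace and stop on an object; "grip_force" is the grip in N (left out, the last holds). Time passes only in rows, so rows that repeat a pose let the fingers close, or fill a call up. It gives the time, the measured TCP pose, the force and the opening at its end, in the units of the state.
- robot.state(): the state, without advancing time (a new reading comes with each control period).
- robot.read_camera(name): name is "side" or "top"; returns the picture (400x640x3 uint8, red, green, blue); there is no depth.
- robot.camera_model(name): a dict with "mtx" (3x3 intrinsics, pixels), "pose" (4x4, takes a point from camera to world coordinates). Camera axes: x right, y up, looking along -z (the intrinsics and any distortion apply to the point x, -y, -z); pixel columns grow to the right and rows downward; lengths in m; the calibration is good to about 2 mm. A picture is of the moment at which its call begins. camera_model takes no time and is no camera call.
- robot.sign_off(): hands the job in, once; it reports no verdict.
The state is a dict: "time_s": time; "joints": joint angles; "joint_vel": joint speeds; "joint_efforts": joint torques, N m; "tcp_pos": TCP position; "eef_rot": TCP orientation; "contact_force": force on the tool from outside, world axes, zero at the start; "moment": the same for the moment, N m; "width": finger opening in m.
Only numpy, scipy, OpenCV 4.12 (cv2) and the standard library are available. Lean on these libraries where they do the work, as an engineer would, in place of code of your own. Each camera call takes 0.05 s, during which the arm holds its last target.

## Working session

There is one attempt and no reset: what is moved stays moved. The work goes in short steps, Python scripts to look and compute and a tool call to move; the robot and the scene stay as the last step left them, time stands still between calls to the robot, and variables do not carry over. Pictures are saved under pics/ and viewed, and the job is handed in when it is done.

Besides the shell and the picture viewer there is one more tool, called after "Call:" as name(argument=value, ...) on one line, values as JSON. arm_command: Moves the arm, as the interface text tells. Its arguments: {"type":"object","properties":{"plan":{"type":"array"},"hand":{"type":"number"},"grip_force":{"type":"number"}},"required":["plan"]}

```bash
mkdir -p pics; ls; python3 - <<'E'
from station import robot
import cv2,numpy as np
np.set_printoptions(precision=4,suppress=True)
print(robot.state())
for n in("side","top"):
    cv2.imwrite(f"pics/{n}0.png",robot.read_camera(n)[:,:,::-1]); m=robot.camera_model(n); print(n,m)
E
```

```text
pics
{'time_s': 0.0, 'joints': array([-1.267 ,  0.2766,  1.5062, -0.    ,  1.3607, -0.121 ]), 'joint_vel': array([-0.0004, -0.0011,  0.0003,  0.0005,  0.0008,  0.0003]), 'joint_efforts': array([ -0.0005, -41.6782, -24.5809,  -0.0001,   0.0111,  -0.    ]), 'tcp_pos': array([ 0.2368, -0.5234,  0.2304]), 'eef_rot': array([-0.0009,  0.9775,  0.2108, -0.0001]), 'contact_force': array([ 0.4562,  0.3979, -0.2237]), 'moment': array([0.0208, 0.019 , 0.0112]), 'width': 0.08522057506031287}
side {'mtx': array([[452.2498,   0.    , 320.4243],
       [  0.    , 452.2498, 202.0998],
       [  0.    ,   0.    ,   1.    ]]), 'pose': array([[ 0.9461,  0.1501, -0.287 ,  0.1784],
       [-0.3238,  0.4431, -0.8359, -1.3114],
       [ 0.0017,  0.8838,  0.4678,  0.7142],
       [ 0.    ,  0.    ,  0.    ,  1.    ]])}
top {'mtx': array([[474.476 ,   0.    , 322.1963],
       [  0.    , 474.476 , 202.9691],
       [  0.    ,   0.    ,   1.    ]]), 'pose': array([[ 0.0128,  0.9934, -0.1136,  0.4117],
       [-0.9999,  0.013 ,  0.0017, -0.1171],
       [ 0.0031,  0.1136,  0.9935,  1.5827],
       [ 0.    ,  0.    ,  0.    ,  1.    ]])}
```

View pics/side0.png

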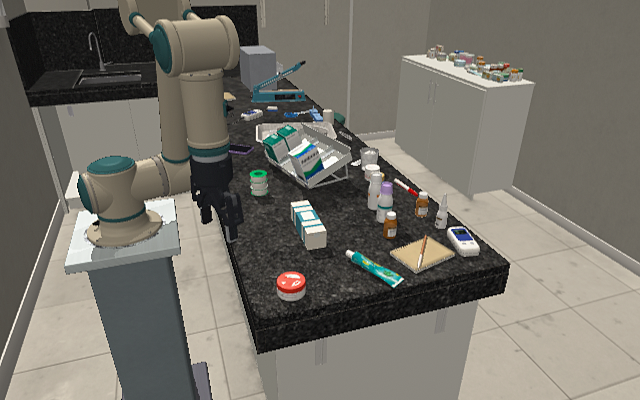

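View pics/top0.png

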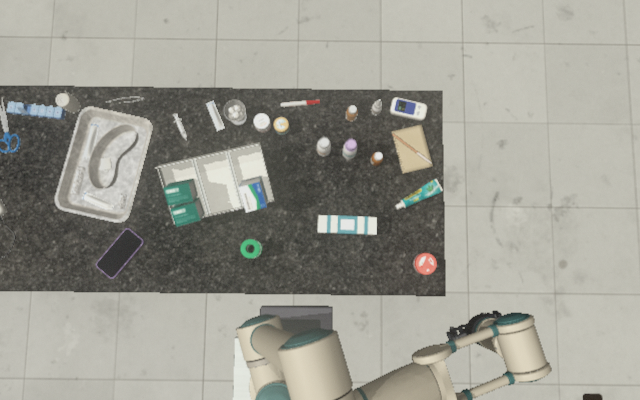

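The side view shows the carton near (308,225), the tape at (259,182), the pot at (291,286) and the bottles around (380,200). The rack is near (305,155). In the top view the carton is at (347,225), with the rack's empty lane around (222,185). I'll enlarge both for corner measurements.

```bash
python3 - <<'E'
import cv2
t=cv2.imread("pics/top0.png"); s=cv2.imread("pics/side0.png")
cv2.imwrite("pics/t_rack.png",cv2.resize(t[135:235,150:290],None,fx=5.5,fy=5.5,interpolation=cv2.INTER_CUBIC))
cv2.imwrite("pics/s_rack.png",cv2.resize(s[115:195,245:365],None,fx=6.5,fy=6.5,interpolation=cv2.INTER_CUBIC))
cv2.imwrite("pics/t_car.png",cv2.resize(t[205:245,305:390],None,fx=9,fy=9,interpolation=cv2.INTER_CUBIC))
cv2.imwrite("pics/s_car.png",cv2.resize(s[190:260,280:340],None,fx=8,fy=8,interpolation=cv2.INTER_CUBIC))
E
```

```text
(no output)
```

View pics/t_rack.png

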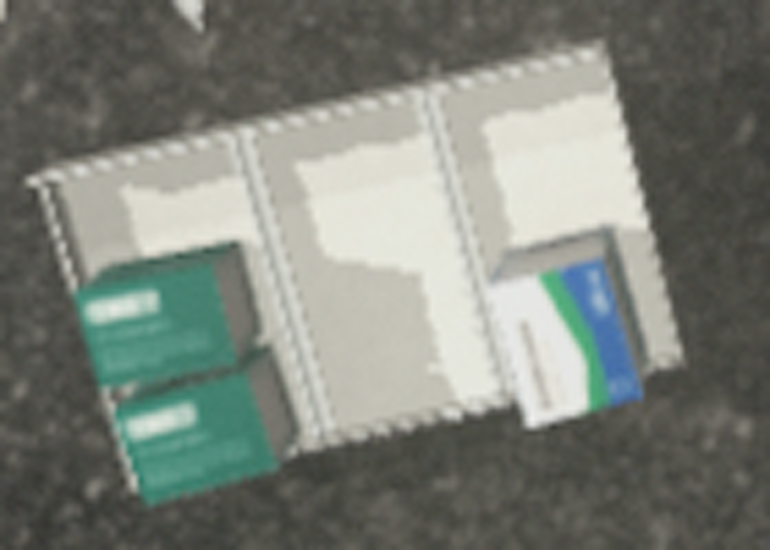

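View pics/s_rack.png

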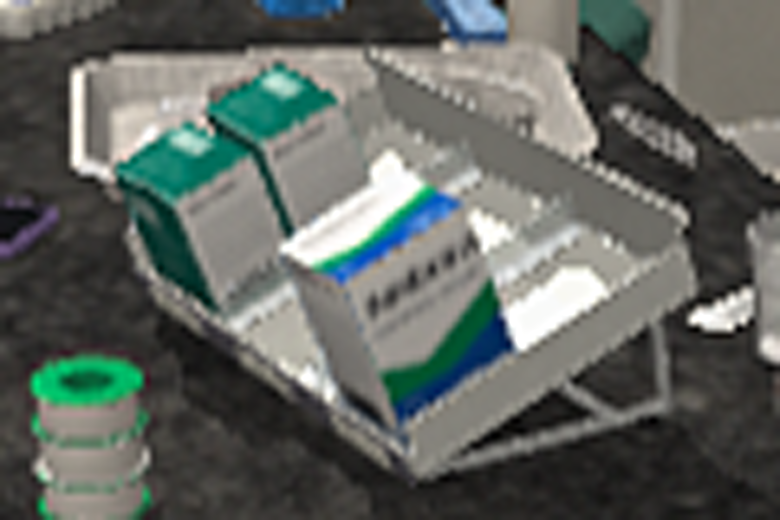

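View pics/t_car.png

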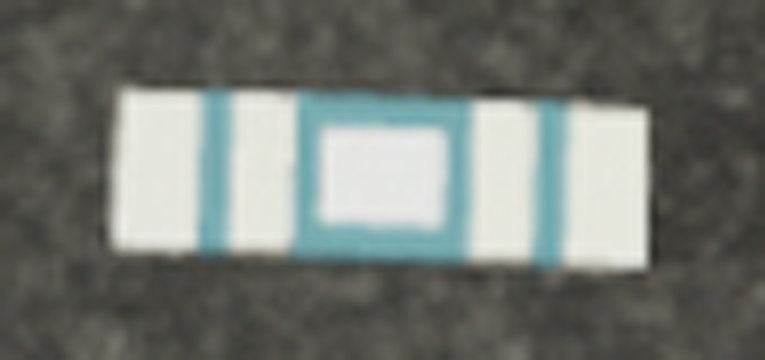

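View pics/s_car.png

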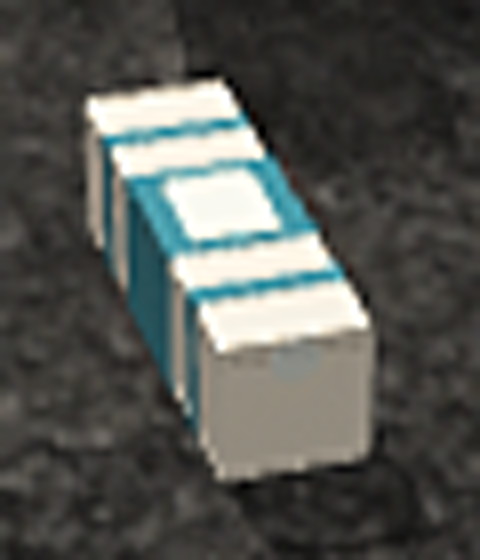

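```bash
cat > h.py <<'E'
import numpy as np,cv2
from station import robot
np.set_printoptions(precision=4,suppress=True)
def ray(n,px):
    m=robot.camera_model(n);K=np.array(m["mtx"]);P=np.array(m["pose"])
    d=np.linalg.solve(K,[px[0],px[1],1]);d=P[:3,:3]@(d*[1,-1,-1]);return P[:3,3],d/np.linalg.norm(d)
def plane(n,px,z):
    o,d=ray(n,px);return o+d*(z-o[2])/d[2]
def tri(pt,ps):
    A=np.zeros((3,3));b=np.zeros(3)
    L=[ray("top",pt),ray("side",ps)]
    for o,d in L:
        M=np.eye(3)-np.outer(d,d);A+=M;b+=M@o
    X=np.linalg.solve(A,b);gap=[np.linalg.norm((np.eye(3)-np.outer(d,d))@(X-o)) for o,d in L]
    return X,max(gap)
def un(p,s,off): return ((np.array(p)+.5)/s-.5+np.array(off))
def proj(n,X):
    m=robot.camera_model(n);K=np.array(m["mtx"]);P=np.array(m["pose"])
    c=P[:3,:3].T@(np.asarray(X)-P[:3,3]);c=c*[1,-1,-1];q=K@c;return q[:2]/q[2]
E
python3 - <<'E'
from h import *
tc=[(120,88),(650,105),(648,270),(112,250)]; sc=[(225,78),(370,325),(212,352),(90,97)]
C=[]
for a,b in zip(tc,sc):
    X,g=tri(un(a,9,(305,205)),un(b,8,(280,190)));C.append(X);print(X,g, plane("top",un(a,9,(305,205)),.056))
C=np.array(C);print("centre",C.mean(0)); 
D=np.array([plane("top",un(a,9,(305,205)),.056) for a in tc]); print("plane c",D.mean(0))
ax=(D[0]+D[3]-D[1]-D[2])/2;print("L",np.linalg.norm(ax),"yaw",np.arctan2(ax[1],ax[0]),"W",np.linalg.norm(D[0]+D[1]-D[2]-D[3])/2)
o=(150,135)
f=lambda p:un(p,5.5,o); g=lambda p:un(p,6.5,(245,115))
for nm,a,b in[("upL",(38,180),(370,52)),("upR",(605,45),(690,215)),("frR",(682,362),(410,455)),("divL back",(243,135),(470,150)),("divR back",(430,95),(575,228))]:
    print(nm,*tri(f(a),g(b)))
pts={}
for nm,a,z in[("upL",(38,180),.141),("upR",(605,45),.141),("Lb",(243,135),.11),("Rb",(430,95),.11),("Lf",(322,435),.047),("Rf",(510,400),.047)]:
    pts[nm]=plane("top",f(a),z);print(nm,pts[nm])
d=pts["upL"]-pts["upR"];print("yaw y",np.arctan2(d[1],d[0])-np.pi/2,np.linalg.norm(d))
for nm,px,z in[("pot",(425,264),.037),("sa",(350,148),.124),("sb",(323,147),.122),("jar",(377,158),.076),("tape",(251,248),.073)]:
    print(nm,plane("top",px,z))
E
```

```text
[ 0.5494 -0.1063  0.0569] 0.00027233441665934645 [ 0.5492 -0.1062  0.056 ]
[ 0.5444 -0.2962  0.0546] 0.0013941746618359031 [ 0.5456 -0.2964  0.056 ]
[ 0.486  -0.2957  0.0548] 0.0005604586593125538 [ 0.4864 -0.2957  0.056 ]
[ 0.4931 -0.1046  0.057 ] 0.0020623442235318426 [ 0.4911 -0.1041  0.056 ]
centre [ 0.5182 -0.2007  0.0558]
plane c [ 0.5181 -0.2006  0.056 ]
L 0.19094821809655294 yaw 1.54905166219766 W 0.05866094178825707
upL [0.681  0.3927 0.1401] 0.0003527804821145898
upR [0.7655 0.0771 0.1359] 0.0023231844083134285
frR [0.5953 0.0401 0.0346] 9.405442629666262e-05
divL back [0.7134 0.2882 0.1077] 0.0011011819455705924
divR back [0.7423 0.1848 0.092 ] 0.0005201035062069618
upL [0.6805 0.3925 0.141 ]
upR [0.762  0.0771 0.141 ]
Lb [0.714  0.2873 0.11  ]
Rb [0.7389 0.181  0.11  ]
Lf [0.5475 0.2502 0.047 ]
Rf [0.5697 0.14   0.047 ]
yaw y 0.2529779572302455 0.3257184196202543
pot [ 0.3943 -0.4546  0.037 ]
sa [ 0.7532 -0.2045  0.124 ]
sb [ 0.7558 -0.1198  0.122 ]
jar [ 0.7327 -0.2948  0.076 ]
tape [0.4379 0.104  0.073 ]
```

Both views agree: the carton's top stands at 0.056 m (centre 0.518, -0.201, yaw 1.549). The lane's origin is about (0.650, 0.218, 0.057), yaw 0.24. Next I move above the carton's middle.

Call:
arm_command(plan=[30, 35, 0, 0.12, 60, 70, 0, 0.24, 90, 104, 0, 0.36, 120, 138, 0, 0.48, 150, 172, 0, 0.6, 180, 207, 0, 0.72, 210, 241, 0, 0.84, 240, 276, 0, 0.96], hand=100, grip_force=120)

```text
time_s: 0.77
tcp_pos: [0.4565, -0.2706, 0.2311]
eef_rot: [-0.0, 0.768, 0.641, -0.0]
contact_force: [1.2, -0.6, 0.3]
width: 0.0855
```

Call:
arm_command(plan=[20, 24, -10, 0.08, 41, 47, -30, 0.164, 41, 47, -60, 0.164, 41, 47, -90, 0.164, 41, 47, -120, 0.164, 41, 47, -120, 0.164, 41, 47, -120, 0.164, 41, 47, -120, 0.164])

```text
time_s: 1.43
tcp_pos: [0.4976, -0.2261, 0.1125]
eef_rot: [0.001, 0.715, 0.699, 0.0]
contact_force: [0.3, -1.0, 0.5]
width: 0.0855
```

Call:
arm_command(plan=[10, 13, 0, 0, 20, 25, 0, 0, 20, 25, -25, 0, 20, 25, -50, 0, 20, 25, -75, 0, 20, 25, -95, 0, 20, 25, -102, 0, 20, 25, -102, 0])

```text
time_s: 2.1
tcp_pos: [0.5169, -0.2008, 0.0095]
eef_rot: [-0.0, 0.715, 0.699, -0.0]
contact_force: [-0.1, -1.0, 0.3]
width: 0.0851
```

Call:
arm_command(plan=[0, 0, 0, 0, 0, 0, 0, 0, 0, 0, 0, 0, 0, 0, 0, 0, 0, 0, 0, 0, 0, 0, 0, 0, 0, 0, 0, 0, 0, 0, 0, 0], hand=0, grip_force=120)

```text
time_s: 2.77
tcp_pos: [0.5186, -0.2015, 0.0117]
eef_rot: [0.002, 0.715, 0.699, 0.001]
contact_force: [1.1, -0.3, 7.1]
width: 0.0546
```

Call:
arm_command(plan=[0, 0, 10, 0, 0, 0, 25, 0, 0, 0, 45, 0, 0, 0, 65, 0, 0, 0, 80, 0, 0, 0, 80, 0, 0, 0, 80, 0, 0, 0, 80, 0])

```text
time_s: 3.43
tcp_pos: [0.5155, -0.1997, 0.0883]
eef_rot: [-0.001, 0.715, 0.699, -0.0]
contact_force: [-0.3, -0.5, -6.0]
width: 0.0548
```

```bash
python3 - <<'E'
from h import *
s=robot.state();print(s["moment"],s["contact_force"],s["tcp_pos"])
im=robot.read_camera("side")[:,:,::-1];cv2.imwrite("pics/s1.png",cv2.resize(im[130:280,220:400],None,fx=4,fy=4,interpolation=cv2.INTER_CUBIC))
print(robot.state()["moment"])
E
```

```text
[ 0.2718  0.0197 -0.0813] [-0.281  -0.4515 -5.971 ] [ 0.5155 -0.1997  0.0883]
[ 0.3559 -0.0333 -0.0494]
```

View pics/s1.png

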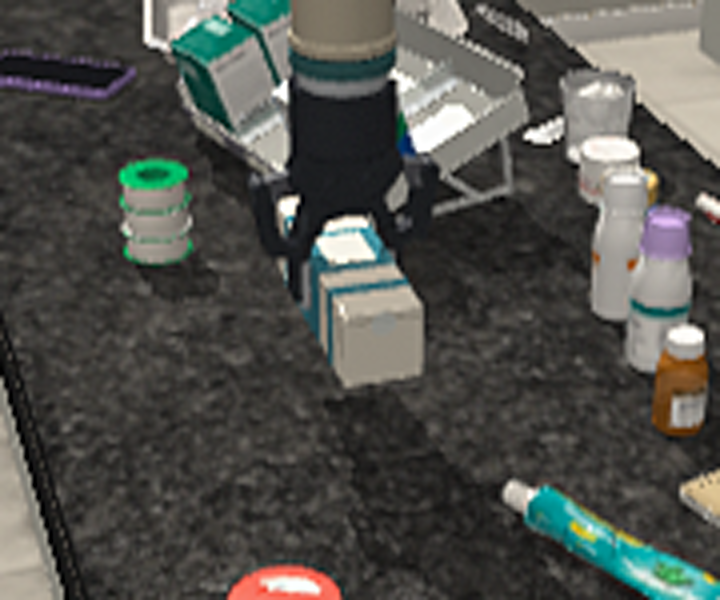

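Raised at its middle, the carton gives a moment about +x of +0.27 to +0.36 N m with -6 N vertical force. That puts the centre of mass about 50 mm towards -y, so the right-hand end (nearer the side camera) is the heavy one. I'll set it down and re-grip near the +y end.

Call:
arm_command(plan=[0, 0, -20, 0, 0, 0, -40, 0, 0, 0, -55, 0, 0, 0, -66, 0, 0, 0, -74, 0, 0, 0, -78, 0, 0, 0, -79, 0, 0, 0, -79, 0])

```text
time_s: 4.15
tcp_pos: [0.5151, -0.1995, 0.0118]
eef_rot: [-0.002, 0.715, 0.699, -0.001]
contact_force: [-6.9, 4.4, 10.1]
width: 0.0549
```

Call:
arm_command(plan=[0, 0, 0, 0, 0, 0, 0, 0, 0, 0, 0, 0, 0, 0, 0, 0, 0, 0, 0, 0, 0, 0, 0, 0, 0, 0, 0, 0, 0, 0, 0, 0], hand=100)

```text
time_s: 4.82
tcp_pos: [0.5168, -0.2005, 0.0102]
eef_rot: [0.0, 0.715, 0.699, 0.0]
contact_force: [0.2, -0.7, 0.8]
width: 0.0856
```

```bash
python3 - <<'E'
from h import *
im=robot.read_camera("side")[:,:,::-1];cv2.imwrite("pics/s2.png",cv2.resize(im[130:280,220:400],None,fx=4,fy=4,interpolation=cv2.INTER_CUBIC))
im=robot.read_camera("top")[:,:,::-1];cv2.imwrite("pics/t2.png",cv2.resize(im[170:270,220:440],None,fx=3.5,fy=3.5,interpolation=cv2.INTER_CUBIC))
s=robot.state();print(s["moment"],s["contact_force"],s["tcp_pos"])
E
```

```text
[0.0099 0.0235 0.0376] [-0.3839  0.0832 -0.0749] [ 0.5168 -0.2005  0.0102]
```

View pics/s2.png

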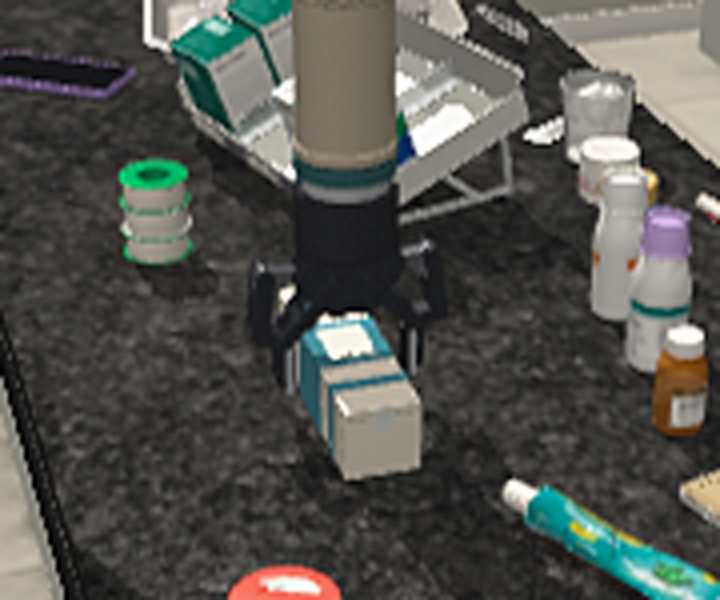

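View pics/t2.png

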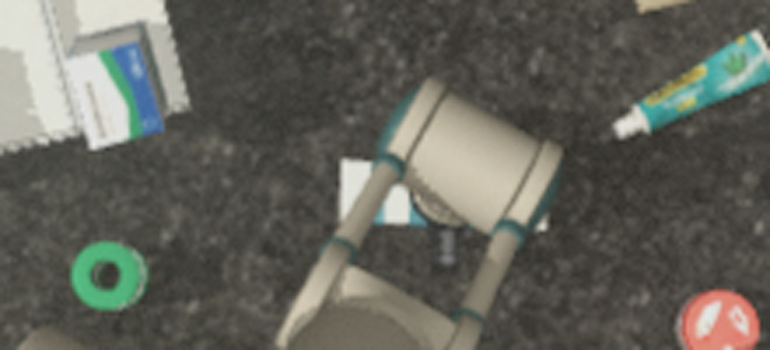

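The carton is back in place; its left edge is at top column ~317, unchanged. I re-grip 68 mm towards +y with a light grip.

Call:
arm_command(plan=[0, 20, 0, 0, 1, 40, 1, 0, 1, 60, 2, 0, 1, 68, 2, 0, 1, 68, 2, 0, 1, 68, 2, 0, 1, 68, 2, 0, 1, 68, 2, 0])

```text
time_s: 5.58
tcp_pos: [0.5181, -0.1335, 0.0124]
eef_rot: [0.0, 0.715, 0.699, 0.0]
contact_force: [-0.0, 1.1, -0.2]
width: 0.0853
```

Call:
arm_command(plan=[0, 0, 0, 0, 0, 0, 0, 0, 0, 0, 0, 0, 0, 0, 0, 0, 0, 0, 0, 0, 0, 0, 0, 0, 0, 0, 0, 0, 0, 0, 0, 0], hand=0, grip_force=30)

```text
time_s: 6.25
tcp_pos: [0.5177, -0.133, 0.0124]
eef_rot: [0.0, 0.715, 0.699, -0.0]
contact_force: [-3.0, -3.7, 2.2]
width: 0.0557
```

Call:
arm_command(plan=[0, 0, 5, 0, 0, 0, 12, 0, 0, 0, 20, 0, 0, 0, 28, 0, 0, 0, 36, 0, 0, 0, 44, 0, 0, 0, 52, 0, 0, 0, 60, 0])

```text
time_s: 6.92
tcp_pos: [0.5178, -0.1323, 0.0733]
eef_rot: [0.0, 0.715, 0.699, 0.0]
contact_force: [-0.3, -0.4, -5.3]
width: 0.0557
```

```bash
python3 - <<'E'
from h import *
im=robot.read_camera("side")[:,:,::-1];cv2.imwrite("pics/s3.png",cv2.resize(im[130:280,220:400],None,fx=4,fy=4,interpolation=cv2.INTER_CUBIC))
s=robot.state();print(s["moment"],s["contact_force"],s["tcp_pos"])
E
```

```text
[ 0.4252  0.2973 -0.1062] [-0.0255  0.2671 -2.974 ] [ 0.5185 -0.1325  0.0747]
```

View pics/s3.png

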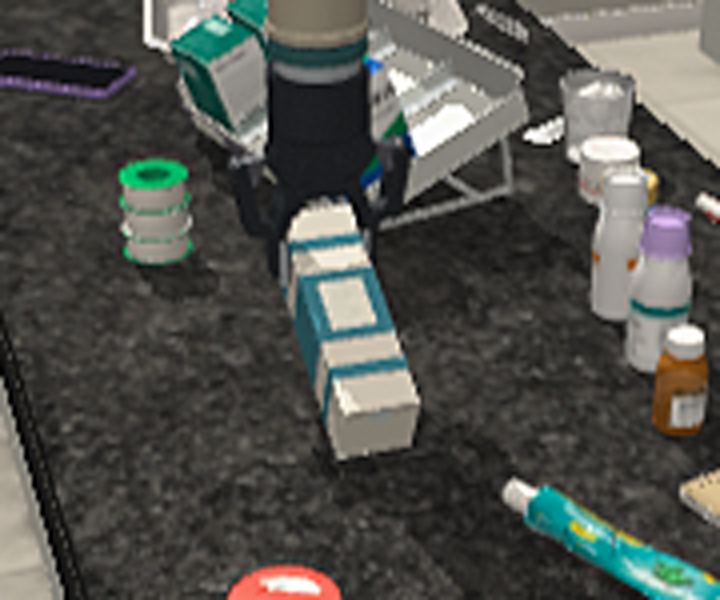

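The near (-y) end sags, so it is heavy as measured. I keep lifting until it hangs free.

Call:
arm_command(plan=[0, -2, 8, 0, 0, -4, 16, 0, 0, -8, 24, 0, 0, -12, 32, 0, 0, -16, 40, 0, 0, -20, 48, 0, 0, -26, 56, 0, 0, -32, 64, 0])

```text
time_s: 7.63
tcp_pos: [0.5177, -0.1651, 0.1371]
eef_rot: [-0.0, 0.715, 0.699, -0.0]
contact_force: [0.4, 0.0, -7.2]
width: 0.0563
```

Call:
arm_command(plan=[0, -6, 8, 0, 0, -14, 16, 0, 0, -22, 24, 0, 0, -30, 32, 0, 0, -34, 44, 0, 0, -34, 60, 0, 0, -34, 80, 0, 0, -34, 100, 0])

```text
time_s: 8.3
tcp_pos: [0.5173, -0.199, 0.237]
eef_rot: [-0.001, 0.715, 0.699, -0.0]
contact_force: [1.1, -1.1, -5.6]
width: 0.056
```

Call:
arm_command(plan=[0, 0, 15, 0, 0, 0, 30, 0, 0, 0, 40, 0, 0, 0, 40, 0, 0, 0, 40, 0, 0, 0, 40, 0, 0, 0, 40, 0, 0, 0, 40, 0])

```text
time_s: 8.97
tcp_pos: [0.5173, -0.1982, 0.2751]
eef_rot: [-0.001, 0.715, 0.699, -0.0]
contact_force: [0.9, 0.1, -5.5]
width: 0.0558
```

```bash
python3 - <<'E'
from h import *
im=robot.read_camera("side")[:,:,::-1];cv2.imwrite("pics/s4.png",cv2.resize(im[80:230,220:400],None,fx=4,fy=4,interpolation=cv2.INTER_CUBIC))
s=robot.state();print(s["moment"],s["contact_force"],s["tcp_pos"])
E
```

```text
[ 0.3982 -0.0414 -0.0006] [ 0.2604 -0.7154 -6.4885] [ 0.5174 -0.1983  0.2753]
```

View pics/s4.png

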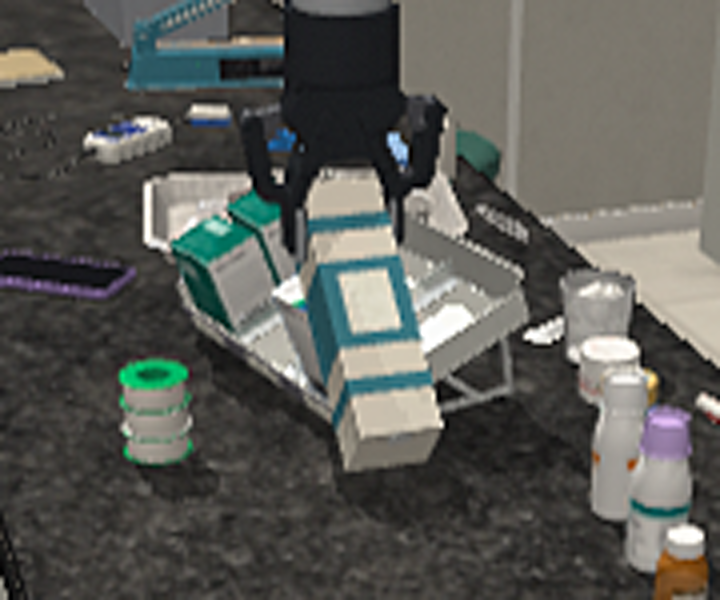

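It hangs heavy end down, but leans about 30° from vertical. I'll ease the grip to 20 N and measure the lean.

Call:
arm_command(plan=[0, 0, 0, 0, 0, 0, 0, 0, 0, 0, 0, 0, 0, 0, 0, 0, 0, 0, 0, 0, 0, 0, 0, 0, 0, 0, 0, 0, 0, 0, 0, 0], grip_force=20)

```text
time_s: 9.68
tcp_pos: [0.5178, -0.1985, 0.2764]
eef_rot: [0.0, 0.715, 0.699, 0.0]
contact_force: [0.0, 0.0, -5.7]
width: 0.0557
```

```bash
python3 - <<'E'
from h import *
M=[]
im=robot.read_camera("side")[:,:,::-1];cv2.imwrite("pics/s5.png",cv2.resize(im[80:230,220:400],None,fx=4,fy=4,interpolation=cv2.INTER_CUBIC))
s=robot.state();print(s["moment"],s["contact_force"],s["tcp_pos"],s["joints"])
E
```

```text
[ 0.5374 -0.0375 -0.0016] [ 0.393   0.5361 -6.484 ] [ 0.5178 -0.1985  0.2763] [-0.4915  0.2229  1.4672  0.0001  1.4514 -0.4696]
```

View pics/s5.png

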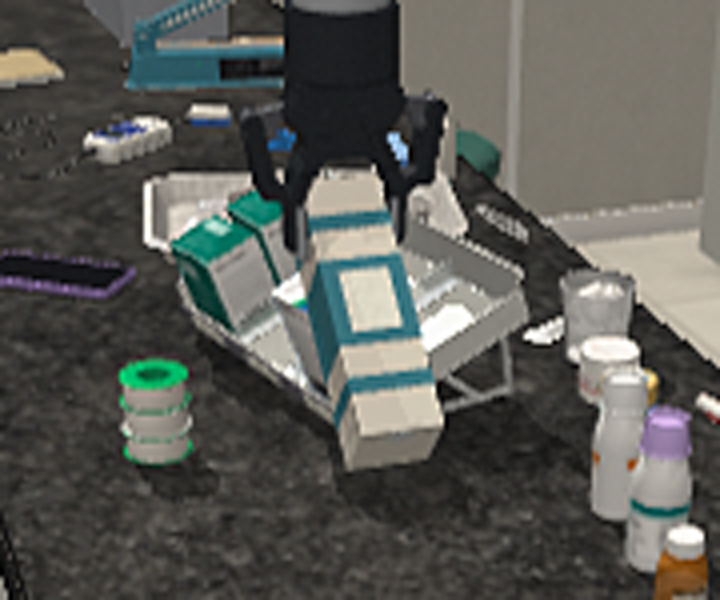

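```bash
python3 - <<'E'
from h import *
def px(p):return un(p,4,(220,80))
def xpl(p,x):
    o,d=ray("side",px(p));return o+d*(x-o[0])/d[0]
# two ways: length edges of the upper face, left edge (x=.49) and right edge (x=.546)
for a,b,x in [((307,214),(348,437),.49),((383,212),(441,420),.546)]:
    A,B=xpl(a,x),xpl(b,x);print(A,B,"len",np.linalg.norm(A-B),"lean deg",np.degrees(np.arctan2(A[1]-B[1],A[2]-B[2])))
E
```

```text
[ 0.49   -0.2058  0.3143] [ 0.49   -0.2918  0.1894] len 0.15156770150536858 lean deg 34.55476869398618
[ 0.546  -0.1971  0.3066] [ 0.546  -0.3159  0.2041] len 0.1568404902379358 lean deg 49.23050225677639
```

Call:
arm_command(plan=[0, 0, 0, 0, 0, 0, 0, 0, 0, 0, 0, 0, 0, 0, 0, 0, 0, 0, 0, 0, 0, 0, 0, 0, 0, 0, 0, 0, 0, 0, 0, 0], hand=0, grip_force=20)

```text
time_s: 10.4
tcp_pos: [0.5178, -0.1984, 0.2763]
eef_rot: [0.0, 0.715, 0.699, 0.0]
contact_force: [-0.3, -0.2, -6.2]
width: 0.0559
```

```bash
python3 - <<'E'
from h import *
im=robot.read_camera("side")[:,:,::-1];cv2.imwrite("pics/s6.png",cv2.resize(im[80:230,220:400],None,fx=4,fy=4,interpolation=cv2.INTER_CUBIC))
im=robot.read_camera("top")[:,:,::-1];cv2.imwrite("pics/t6.png",im)
s=robot.state();print(s["moment"],s["contact_force"],s["tcp_pos"],s["joints"])
E
```

```text
[ 0.4696 -0.0357  0.0274] [-0.9323 -0.5044 -6.3112] [ 0.5178 -0.1985  0.2763] [-0.4916  0.2229  1.4672  0.      1.4514 -0.4695]
```

View pics/s6.png

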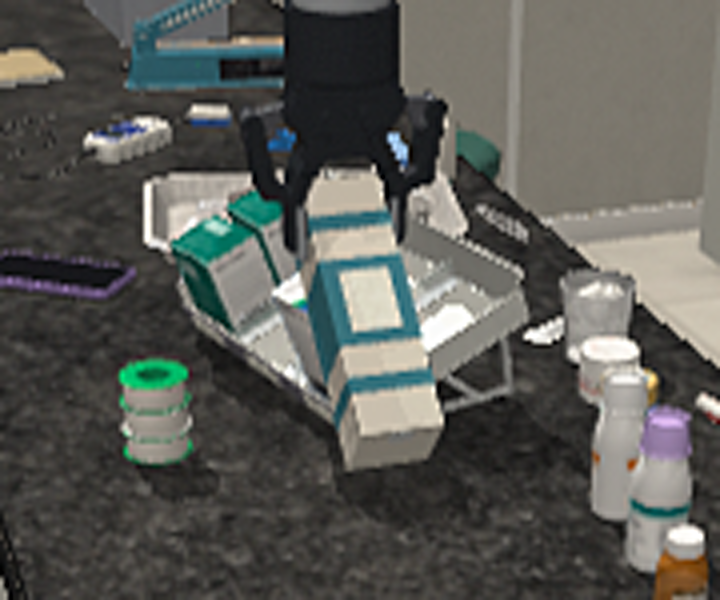

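View pics/t6.png

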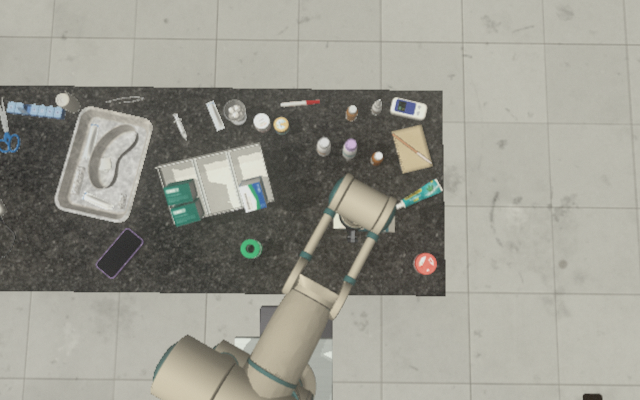

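The carton hasn't moved at 20 N: it sticks, leaning about 40°. I'll touch its heavy end to the clear worktop and swing the top over that edge to reduce the lean. The touch-down height will also give the current angle.

Call:
arm_command(plan=[0, 0, -15, 0, 0, 0, -35, 0, 0, 0, -60, 0, 0, 0, -85, 0, 0, 0, -105, 0, 0, 0, -115, 0, 0, 0, -120, 0, 0, 0, -120, 0])

```text
time_s: 11.17
tcp_pos: [0.5176, -0.1984, 0.1557]
eef_rot: [-0.001, 0.715, 0.699, -0.0]
contact_force: [-0.3, -0.4, -6.0]
width: 0.0556
```

Call:
arm_command(plan=[0, 0, -3, 0, 0, 0, -6, 0, 0, 0, -9, 0, 0, 0, -12, 0, 0, 0, -15, 0, 0, 0, -18, 0, 0, 0, -20, 0, 0, 0, -20, 0])

```text
time_s: 11.83
tcp_pos: [0.5174, -0.1983, 0.1358]
eef_rot: [-0.0, 0.715, 0.699, -0.0]
contact_force: [0.3, 0.6, -6.1]
width: 0.0557
```

```bash
python3 - <<'E'
from h import *
im=robot.read_camera("side")[:,:,::-1];cv2.imwrite("pics/s7.png",cv2.resize(im[130:280,220:400],None,fx=4,fy=4,interpolation=cv2.INTER_CUBIC))
s=robot.state();print(s["moment"],s["contact_force"],s["tcp_pos"],s["joints"])
E
```

```text
[ 0.5247  0.0069 -0.0213] [ 0.0186 -1.1611 -5.6126] [ 0.5176 -0.1984  0.136 ] [-0.4915  0.3156  1.6976  0.      1.1289 -0.4695]
```

View pics/s7.png

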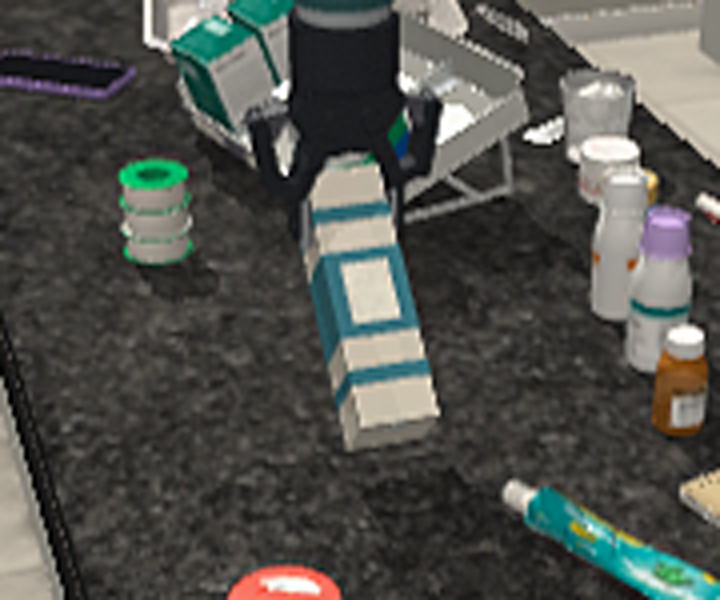

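Call:
arm_command(plan=[0, 0, -1, 0, 0, 0, -2, 0, 0, 0, -3, 0, 0, 0, -4, 0, 0, 0, -5, 0, 0, 0, -6, 0, 0, 0, -7, 0, 0, 0, -8, 0])

```text
time_s: 12.55
tcp_pos: [0.5178, -0.1985, 0.1282]
eef_rot: [0.0, 0.715, 0.699, 0.0]
contact_force: [-0.2, 0.3, -5.9]
width: 0.0556
```

Call:
arm_command(plan=[0, 0, -1, 0, 0, 0, -2, 0, 0, 0, -3, 0, 0, 0, -4, 0, 0, 0, -5, 0, 0, 0, -6, 0, 0, 0, -7, 0, 0, 0, -8, 0])

```text
time_s: 13.22
tcp_pos: [0.5178, -0.1984, 0.1202]
eef_rot: [0.0, 0.715, 0.699, 0.0]
contact_force: [0.6, 0.1, -6.0]
width: 0.0554
```

Call:
arm_command(plan=[0, 0, -2, 0, 0, 0, -4, 0, 0, 0, -5, 0, 0, 0, -6, 0, 0, 0, -7, 0, 0, 0, -8, 0, 0, 0, -9, 0, 0, 0, -10, 0])

```text
time_s: 13.88
tcp_pos: [0.518, -0.1977, 0.1122]
eef_rot: [0.0, 0.715, 0.699, 0.001]
contact_force: [-3.0, 7.4, 11.9]
width: 0.0554
```

```bash
python3 - <<'E'
from h import *
im=robot.read_camera("side")[:,:,::-1];cv2.imwrite("pics/s8.png",cv2.resize(im[130:280,220:400],None,fx=4,fy=4,interpolation=cv2.INTER_CUBIC))
s=robot.state();print(s["moment"],s["contact_force"],s["tcp_pos"],s["joints"])
E
```

```text
[ 0.6826  0.7019 -0.2422] [-2.4024  4.7272  6.8957] [ 0.518  -0.1976  0.1122] [-0.4909  0.3377  1.7311  0.0014  1.0721 -0.4691]
```

View pics/s8.png

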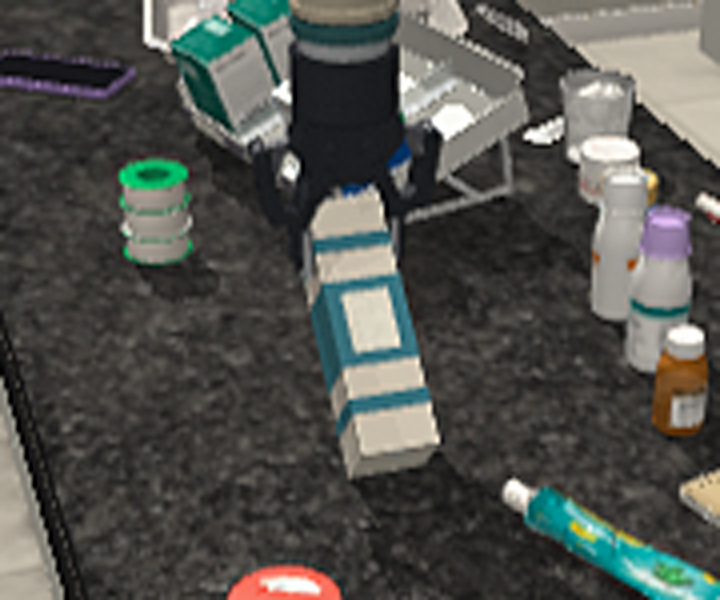

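Touch-down came at TCP z ≈ 0.113, so the carton leans about 47°, which the moment (0.5 N m) supports. I swing the top over the touching edge towards a 20° lean.

Call:
arm_command(plan=[0, -9, 5, 0, 0, -18, 9, 0, 0, -27, 14, 0, 0, -37, 18, 0, 0, -46, 21, 0, 0, -54, 23, 0, 0, -64, 25, 0, 0, -74, 27, 0])

```text
time_s: 14.6
tcp_pos: [0.5175, -0.2735, 0.1372]
eef_rot: [-0.0, 0.715, 0.699, -0.0]
contact_force: [0.6, 0.6, -7.4]
width: 0.0557
```

```bash
python3 - <<'E'
from h import *
im=robot.read_camera("side")[:,:,::-1];cv2.imwrite("pics/s9.png",cv2.resize(im[130:280,220:400],None,fx=4,fy=4,interpolation=cv2.INTER_CUBIC))
s=robot.state();print(s["moment"],s["contact_force"],s["tcp_pos"],s["joints"])
E
```

```text
[ 0.0529 -0.0477  0.0785] [ 0.927  -4.2156 -5.8244] [ 0.5182 -0.2764  0.1377] [-0.6069  0.3581  1.6256 -0.0028  1.155  -0.5831]
```

View pics/s9.png

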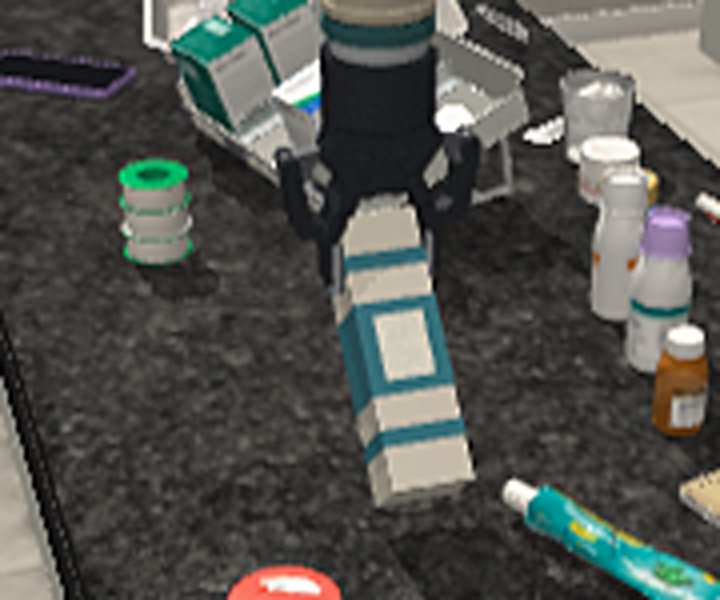

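It rotated partly but slid once the pressing force was lost. I move back to clear space and do it again in smaller steps, keeping some pressure on.

Call:
arm_command(plan=[0, 0, 10, 0, 0, 10, 20, 0, 0, 30, 20, 0, 0, 50, 20, 0, 0, 70, 20, 0, 0, 80, 20, 0, 0, 80, 20, 0, 0, 80, 20, 0])

```text
time_s: 15.32
tcp_pos: [0.518, -0.1917, 0.1581]
eef_rot: [0.001, 0.714, 0.7, 0.0]
contact_force: [0.7, 1.0, -6.4]
width: 0.0557
```

```bash
python3 - <<'E'
from h import *
im=robot.read_camera("side")[:,:,::-1];cv2.imwrite("pics/s10.png",cv2.resize(im[130:280,220:400],None,fx=4,fy=4,interpolation=cv2.INTER_CUBIC))
s=robot.state();print(s["moment"],s["contact_force"],s["tcp_pos"])
E
```

```text
[ 0.2718 -0.0149  0.009 ] [-0.5298 -0.3969 -5.9063] [ 0.5182 -0.1926  0.1579]
```

View pics/s10.png

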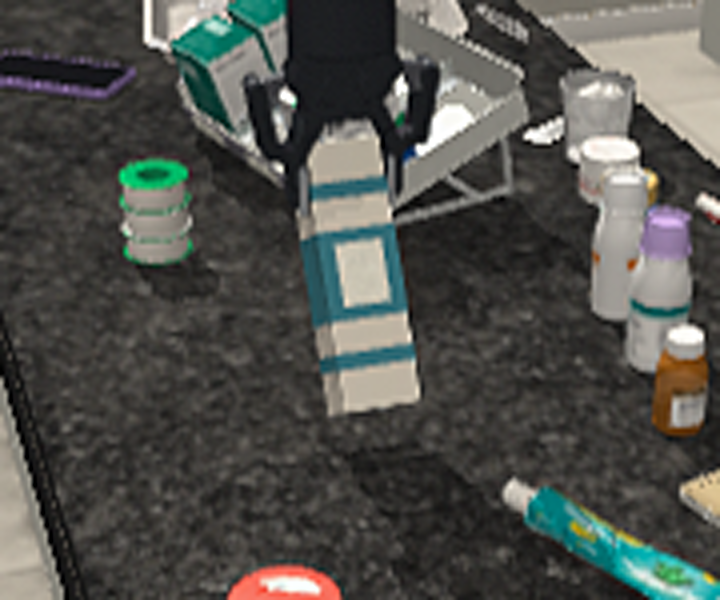

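The end face is hidden now, so the lean has dropped below 29°. I'll average some moment readings to measure it.

```bash
python3 - <<'E'
from h import *
M=[];F=[]
for i in range(10):
    im=robot.read_camera("side");s=robot.state();M.append(s["moment"]);F.append(s["contact_force"])
M=np.mean(M,0);F=np.mean(F,0);print(M,F,M[0]/-F[2])
print(s["time_s"])
def px(p):return un(p,4,(220,130))
# back plane points of upper face via known widths: face lower corners (340,410),(420,400); stripe lines; depth from apparent width 56mm
m=robot.camera_model("side");f=m["mtx"][0][0]
P=np.array(m["pose"])
obj=[];img=[]
L=.095
# upper face points: x across(-28..28), axis s
# edges (bottom corners), band corners, stripes at t pictures: +-? measured from lying picture
for p,q in[((340,410),(-.028,.095)),((420,400),(.028,.095)),((325,239),(-.028,-.03)),((395,223),(.028,-.03)),((340,327),(-.028,.03)),((407,307),(.028,.03))]:
    img.append(px(p));obj.append([q[0],q[1],0])
ok,r,t=cv2.solvePnP(np.array(obj),np.array(img),np.array(m["mtx"]),None)
R=P[:3,:3]@np.diag([1,-1,-1])@cv2.Rodrigues(r)[0];T=P[:3,:3]@(np.diag([1,-1,-1])@t[:,0])+P[:3,3]
a=R[:,1];print("axis",a,"lean",np.degrees(np.arctan2(np.hypot(a[0],a[1]),-a[2])),"face centre",T)
E
```

```text
[ 0.2978 -0.0006  0.0048] [-0.4128 -0.0122 -5.9055] 0.05042874470050073
15.8667
axis [-0.1008 -0.6543 -0.7495] lean 41.4536467194148 face centre [ 0.5195 -0.2368  0.1308]
```

By the moment arm (50 mm) the lean is about 26°, close to the lane's 20° and on the right side once turned. I firm the grip to 40 N, raise, and carry it to the lane with a turn of +1.83.

Call:
arm_command(plan=[0, 0, 15, 0, 0, 0, 40, 0, 0, 0, 65, 0, 0, 0, 90, 0, 0, 0, 115, 0, 0, 0, 140, 0, 0, 0, 160, 0, 0, 0, 170, 0], hand=0, grip_force=40)

```text
time_s: 16.53
tcp_pos: [0.5187, -0.193, 0.3305]
eef_rot: [0.003, 0.715, 0.699, 0.001]
contact_force: [0.6, -0.5, -5.6]
width: 0.0553
```

Call:
arm_command(plan=[0, 8, 0, 0.05, 1, 22, 0, 0.12, 2, 40, 0, 0.2, 3, 58, 0, 0.28, 4, 76, 0, 0.36, 4, 94, 0, 0.44, 5, 112, 0, 0.52, 6, 130, 0, 0.6])

```text
time_s: 17.2
tcp_pos: [0.5231, -0.0616, 0.3263]
eef_rot: [-0.001, 0.475, 0.88, -0.0]
contact_force: [-0.6, 1.0, -6.4]
width: 0.0555
```

Call:
arm_command(plan=[1, 18, 0, 0.08, 2, 36, 0, 0.16, 3, 54, 0, 0.24, 4, 72, 0, 0.32, 4, 90, 0, 0.4, 4, 108, 0, 0.48, 5, 126, 0, 0.56, 6, 140, 0, 0.64])

```text
time_s: 17.87
tcp_pos: [0.529, 0.0789, 0.3263]
eef_rot: [-0.001, 0.173, 0.985, 0.0]
contact_force: [-0.3, 0.5, -6.5]
width: 0.0556
```

Call:
arm_command(plan=[1, 16, 0, 0.08, 2, 32, 0, 0.16, 3, 48, 0, 0.24, 4, 64, 0, 0.32, 4, 80, 0, 0.4, 5, 94, 0, 0.48, 6, 106, 0, 0.55, 6, 113, 0, 0.593])

```text
time_s: 18.53
tcp_pos: [0.5353, 0.1918, 0.326]
eef_rot: [-0.001, -0.122, 0.993, 0.0]
contact_force: [-0.7, -0.6, -5.3]
width: 0.0552
```

Call:
arm_command(plan=[0, 0, -5, 0, 0, 0, -10, 0, 0, 0, -20, 0, 0, 0, -30, 0, 0, 0, -40, 0, 0, 0, -50, 0, 0, 0, -55, 0, 0, 0, -55, 0])

```text
time_s: 19.2
tcp_pos: [0.5347, 0.19, 0.2702]
eef_rot: [-0.002, -0.12, 0.993, -0.0]
contact_force: [-1.1, -0.1, -5.8]
width: 0.0557
```

```bash
python3 - <<'E'
from h import *
im=robot.read_camera("side")[:,:,::-1];cv2.imwrite("pics/s11.png",cv2.resize(im[40:190,200:380],None,fx=4,fy=4,interpolation=cv2.INTER_CUBIC))
im=robot.read_camera("top")[:,:,::-1];cv2.imwrite("pics/t11.png",cv2.resize(im[120:270,130:310],None,fx=4,fy=4,interpolation=cv2.INTER_CUBIC))
M=[];F=[]
for i in range(4):
    robot.read_camera("side");s=robot.state();M.append(s["moment"]);F.append(s["contact_force"])
print(np.mean(M,0),np.mean(F,0),s["tcp_pos"],s["eef_rot"],s["joints"])
E
```

```text
[-0.0532  0.2506  0.0322] [ 0.0527 -0.1343 -5.5696] [0.5362 0.1907 0.2731] [ 0.0008 -0.1198  0.9928  0.0001] [ 0.2193  0.2459  1.4439  0.0001  1.4502 -1.5917]
```

View pics/s11.png

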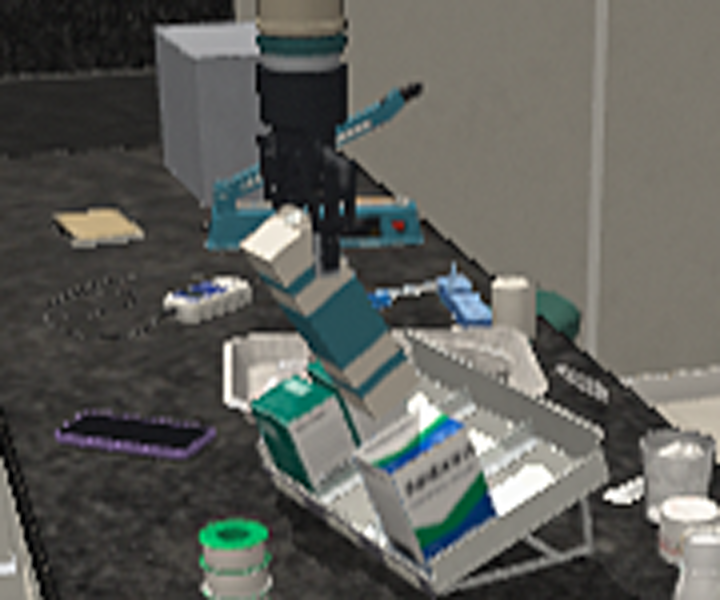

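View pics/t11.png

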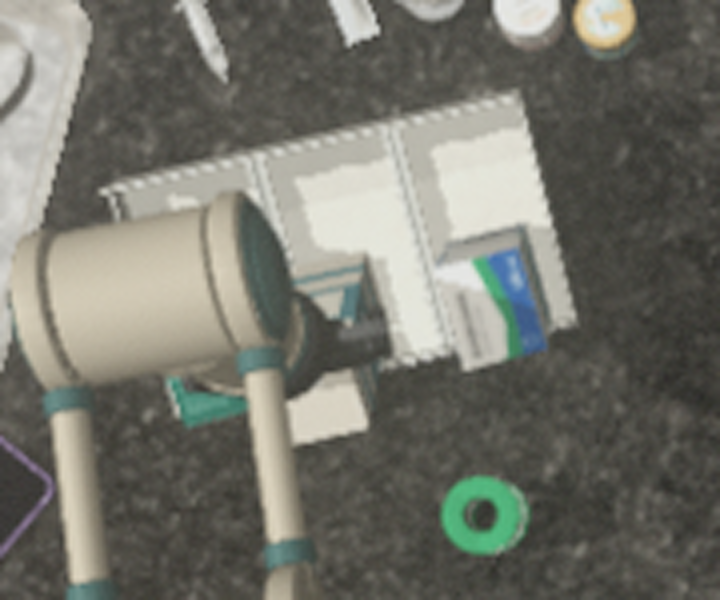

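```bash
python3 - <<'E'
from h import *
im=robot.read_camera("side")[:,:,::-1];cv2.imwrite("pics/s12.png",cv2.resize(im[85:150,250:320],None,fx=9,fy=9,interpolation=cv2.INTER_CUBIC))
E
```

```text
(no output)
```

View pics/s12.png

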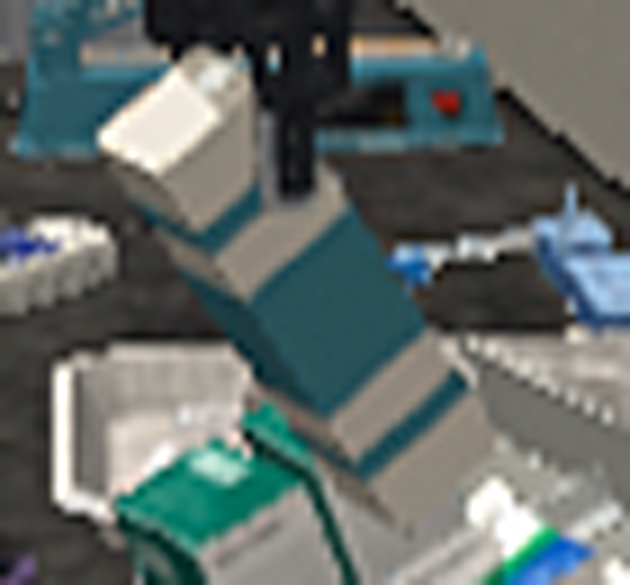

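```bash
python3 - <<'E'
from h import *
ey=np.array([-np.sin(.24),np.cos(.24),0]);ex=np.array([np.cos(.24),np.sin(.24),0])
c=np.array([.5362,.1907,.29])-.028*ey
def hit(p):
    o,d=ray("side",un(p,9,(250,85)));X=o+d*((c-o)@ey)/(d@ey);return np.array([(X-c)@ex,X[2]])
for n,a,b in[("front edge",(175,175),(405,530)),("band front",(250,300),(325,420)),("band back",(345,210),(425,335)),("bottom",(405,530),(495,445)),("band up",(250,300),(345,210)),("band low",(325,420),(425,335))]:
    A,B=hit(a),hit(b);v=B-A;print(n,A,B,"len",np.linalg.norm(v),"dir deg from down",np.degrees(np.arctan2(v[0],-v[1])))
E
```

```text
front edge [-0.0456  0.2967] [0.0481 0.1384] len 0.18393436748979713 dir deg from down 30.611291226670538
band front [-0.0167  0.2441] [0.0137 0.1908] len 0.06139225082313227 dir deg from down 29.69601379645237
band back [0.0256 0.2725] [0.0594 0.2172] len 0.06478958437527996 dir deg from down 31.480768902481245
bottom [0.0481 0.1384] [0.0905 0.1661] len 0.05068003248407256 dir deg from down 123.13025114657077
band up [-0.0167  0.2441] [0.0256 0.2725] len 0.05093954630202878 dir deg from down 123.85622621569088
band low [0.0137 0.1908] [0.0594 0.2172] len 0.05282421300933853 dir deg from down 120.05344946637297
```

Cast onto the carton's right-face plane, the lean is 30–31°, and the recovered sizes (184 × 51 mm) fit. The lower front edge is 48 mm behind the tool. I lower it towards the floor, expecting contact after about 105 mm.

Call:
arm_command(plan=[0, 0, -10, 0, 0, 0, -25, 0, 0, 0, -40, 0, 0, 0, -55, 0, 0, 0, -70, 0, 0, 0, -80, 0, 0, 0, -87, 0, 0, 0, -90, 0], hand=0, grip_force=20)

```text
time_s: 20.22
tcp_pos: [0.5352, 0.1904, 0.181]
eef_rot: [-0.001, -0.12, 0.993, -0.0]
contact_force: [-1.0, 0.3, -6.2]
width: 0.0551
```

Call:
arm_command(plan=[0, 0, -1, 0, 0, 0, -2, 0, 0, 0, -3, 0, 0, 0, -4, 0, 0, 0, -5, 0, 0, 0, -6, 0, 0, 0, -7, 0, 0, 0, -8, 0])

```text
time_s: 20.88
tcp_pos: [0.5358, 0.1906, 0.1743]
eef_rot: [0.0, -0.12, 0.993, 0.0]
contact_force: [0.0, 0.7, -6.4]
width: 0.0556
```

Call:
arm_command(plan=[0, 0, -1, 0, 0, 0, -2, 0, 0, 0, -3, 0, 0, 0, -4, 0, 0, 0, -5, 0, 0, 0, -6, 0, 0, 0, -7, 0, 0, 0, -8, 0])

```text
time_s: 21.55
tcp_pos: [0.5357, 0.1906, 0.1693]
eef_rot: [0.001, -0.12, 0.993, 0.0]
contact_force: [-6.0, -2.7, 16.0]
width: 0.0553
```

Call:
arm_command(plan=[4, 1, 1, 0, 8, 2, 2, 0, 12, 3, 3, 0, 16, 4, 4, 0, 20, 5, 5, 0, 24, 6, 5, 0, 28, 7, 6, 0, 32, 8, 6, 0])

```text
time_s: 22.22
tcp_pos: [0.5681, 0.1985, 0.175]
eef_rot: [0.001, -0.12, 0.993, -0.0]
contact_force: [-3.3, -1.2, 9.6]
width: 0.0558
```

```bash
python3 - <<'E'
from h import *
im=robot.read_camera("side")[:,:,::-1];cv2.imwrite("pics/s13.png",cv2.resize(im[85:175,240:340],None,fx=6.5,fy=6.5,interpolation=cv2.INTER_CUBIC))
s=robot.state();print(s["moment"],s["contact_force"],s["tcp_pos"])
E
```

```text
[-0.1842  1.0772  0.0153] [-1.3693 -1.361   9.2436] [0.5693 0.1987 0.1751]
```

View pics/s13.png

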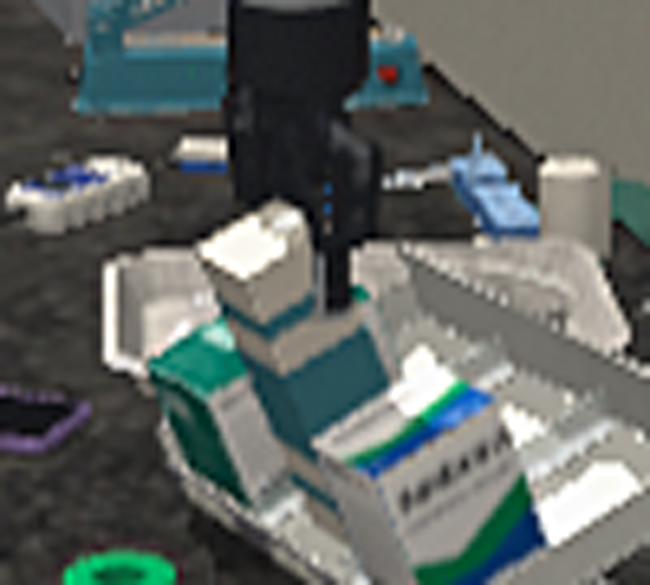

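```bash
cat >> h.py <<'E'
ey=np.array([-np.sin(.24),np.cos(.24),0]);ex=np.array([np.cos(.24),np.sin(.24),0]);O=np.array([.650,.218,.0575])
def hit(p,s,off,tcp):
    c=np.array(tcp)-.028*ey
    o,d=ray("side",un(p,s,off));X=o+d*((c-o)@ey)/(d@ey);return np.array([(X-O)@ex,X[2]-O[2]])
def lane(h):
    t=np.radians(20);return np.array([h[0]*np.cos(t)+h[1]*np.sin(t),-h[0]*np.sin(t)+h[1]*np.cos(t)])
E
python3 - <<'E'
from h import *
im=cv2.imread("pics/s13.png");cv2.imwrite("pics/s13b.png",cv2.resize(im[190:480,180:420],None,fx=2,fy=2))
E
```

```text
(no output)
```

View pics/s13b.png

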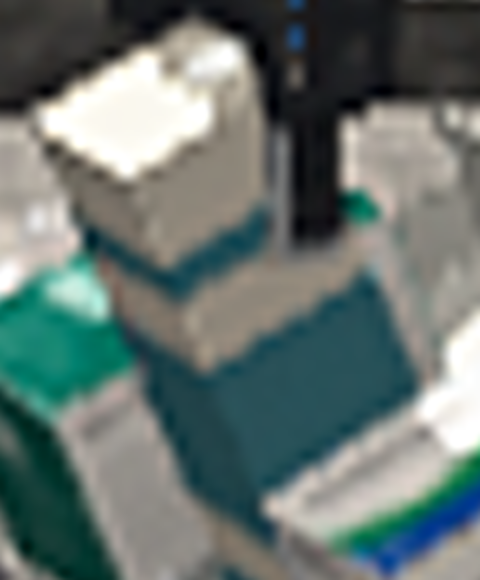

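```bash
python3 - <<'E'
from h import *
tcp=[.5693,.1987,.175]
H=lambda p:lane(hit((p[0]/2+180,p[1]/2+190),6.5,(240,85),tcp))
for a,b in[((133,182),(205,372)),((133,182),(265,525)),((372,278),(418,380)),((205,372),(372,278))]:
    A,B=H(a),H(b);v=A-B;print(A,B,np.linalg.norm(v),"fwd lean vs lane z deg",np.degrees(np.arctan2(-v[0],v[1])))
E
```

```text
[-0.0749  0.1885] [-0.0764  0.128 ] 0.06052174597982269 fwd lean vs lane z deg -1.3621882593334849
[-0.0749  0.1885] [-0.077   0.0768] 0.11165642336551128 fwd lean vs lane z deg -1.0758708666260366
[-0.0209  0.1257] [-0.019   0.0904] 0.0353472935772639 fwd lean vs lane z deg 3.1611634542561564
[-0.0764  0.128 ] [-0.0209  0.1257] 0.05549142845520759 fwd lean vs lane z deg 87.68229892072706
```

The carton is now square to the lane within about 1–3°. Its top is 188 mm above the floor (190 expected) and its centre is near lane x = -48 mm. I ease the press and look at the force before opening.

Call:
arm_command(plan=[0, 0, 1, 0, 0, 0, 1, 0, 0, 0, 2, 0, 0, 0, 2, 0, 0, 0, 2, 0, 0, 0, 2, 0, 0, 0, 2, 0, 0, 0, 2, 0])

```text
time_s: 22.93
tcp_pos: [0.5687, 0.1986, 0.1751]
eef_rot: [0.001, -0.12, 0.993, 0.0]
contact_force: [-1.0, -1.9, 5.2]
width: 0.0554
```

Call:
arm_command(plan=[0, 0, 1, 0, 0, 0, 1, 0, 0, 0, 1, 0, 0, 0, 1, 0, 0, 0, 1, 0, 0, 0, 1, 0, 0, 0, 1, 0, 0, 0, 1, 0])

```text
time_s: 23.6
tcp_pos: [0.5674, 0.1985, 0.1746]
eef_rot: [-0.001, -0.12, 0.993, -0.0]
contact_force: [0.3, 0.3, -5.9]
width: 0.0554
```

Call:
arm_command(plan=[0, 0, 0, 0, 0, 0, 0, 0, 0, 0, 0, 0, 0, 0, 0, 0, 0, 0, 0, 0, 0, 0, 0, 0, 0, 0, 0, 0, 0, 0, 0, 0], hand=90)

```text
time_s: 24.27
tcp_pos: [0.5678, 0.1986, 0.1754]
eef_rot: [0.0, -0.12, 0.993, 0.0]
contact_force: [-0.4, -0.0, -0.6]
width: 0.0771
```

```bash
python3 - <<'E'
from h import *
im=robot.read_camera("side")[:,:,::-1];cv2.imwrite("pics/s14.png",cv2.resize(im[85:175,240:340],None,fx=6.5,fy=6.5,interpolation=cv2.INTER_CUBIC))
s=robot.state();print(s["moment"],s["contact_force"],s["tcp_pos"])
E
```

```text
[ 0.0043  0.0291 -0.0021] [-0.0757  0.3383  0.4592] [0.5678 0.1985 0.1754]
```

View pics/s14.png

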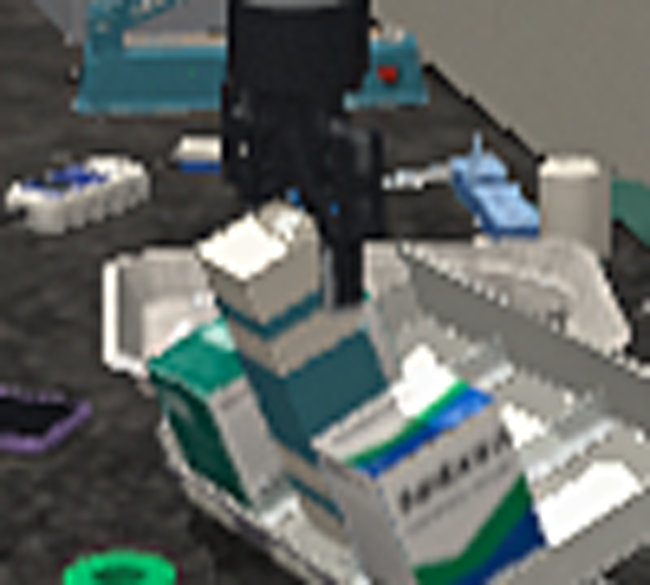

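It stands free between the open fingers, which read no force. I retreat straight up.

Call:
arm_command(plan=[0, 0, 0, 0, 0, 0, 3, 0, 0, 0, 8, 0, 0, 0, 15, 0, 0, 0, 25, 0, 0, 0, 38, 0, 0, 0, 52, 0, 0, 0, 66, 0], hand=100)

```text
time_s: 24.98
tcp_pos: [0.5679, 0.1986, 0.2431]
eef_rot: [0.001, -0.12, 0.993, 0.0]
contact_force: [0.3, 0.1, 0.1]
width: 0.0849
```

Call:
arm_command(plan=[0, 0, 15, 0, 0, 0, 30, 0, 0, 0, 50, 0, 0, 0, 70, 0, 0, -20, 80, 0, 0, -40, 80, 0, 0, -60, 80, 0, 0, -80, 80, 0])

```text
time_s: 25.65
tcp_pos: [0.5679, 0.1179, 0.323]
eef_rot: [0.001, -0.12, 0.993, -0.0]
contact_force: [0.1, -0.3, -0.5]
width: 0.0858
```

Call:
arm_command(plan=[0, -30, 0, 0, 0, -60, 0, 0, 0, -90, 0, 0, 0, -120, 0, 0, 0, -150, 0, 0, 0, -170, 0, 0, 0, -170, 0, 0, 0, -170, 0, 0])

```text
time_s: 26.32
tcp_pos: [0.5679, -0.0523, 0.3223]
eef_rot: [0.001, -0.119, 0.993, 0.0]
contact_force: [-0.5, 0.3, -0.5]
width: 0.0855
```

```bash
python3 - <<'E'
from h import *
s=robot.state();print(s["contact_force"],s["tcp_pos"],s["time_s"])
im=robot.read_camera("side")[:,:,::-1];cv2.imwrite("pics/s15.png",cv2.resize(im[85:175,240:340],None,fx=6.5,fy=6.5,interpolation=cv2.INTER_CUBIC))
im=robot.read_camera("top")[:,:,::-1];cv2.imwrite("pics/t15f.png",im);cv2.imwrite("pics/t15.png",cv2.resize(im[130:240,150:290],None,fx=5.5,fy=5.5,interpolation=cv2.INTER_CUBIC))
E
```

```text
[-0.4761  0.2747 -0.4732] [ 0.5679 -0.0523  0.3223] 26.3167
```

View pics/s15.png

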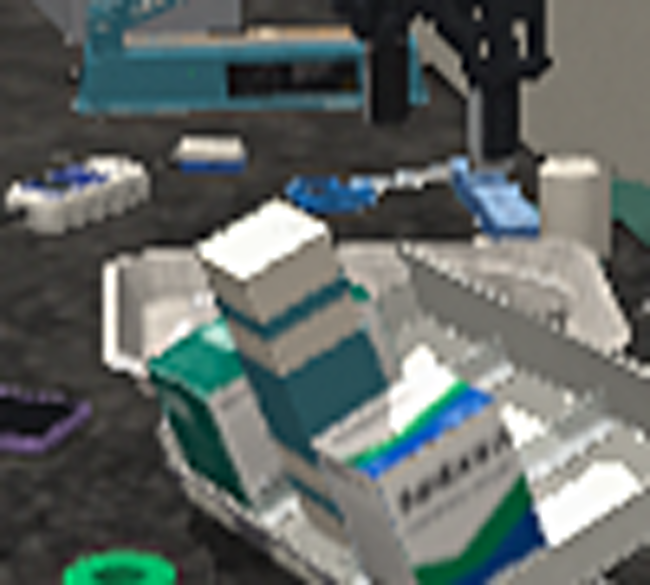

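View pics/t15.png

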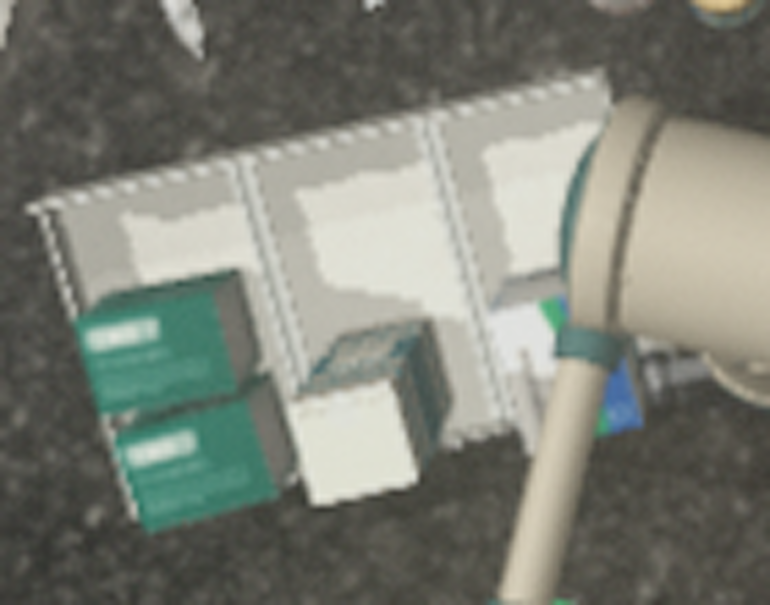

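View pics/t15f.png

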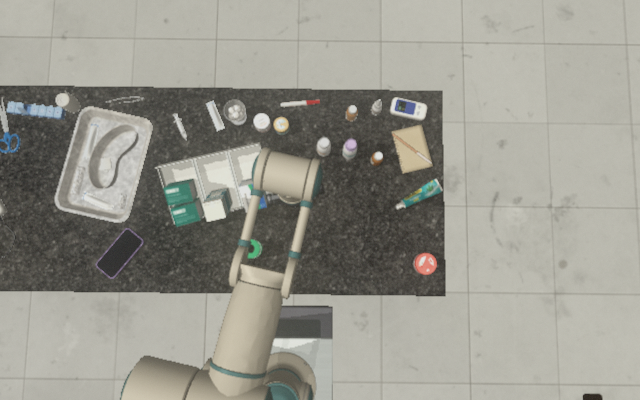

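```bash
python3 - <<'E'
from h import *
T=[(315,507),(293,397),(405,378),(417,485)];S=[(198,250),(278,200),(330,232),(248,291)]
C=[]
for a,b in zip(T,S):
    X,g=tri(un(a,5.5,(150,130)),un(b,6.5,(240,85)));C.append(X)
C=np.array(C);c=C.mean(0);t=np.radians(20)
l=lambda X:np.array([*(R@(X-O))]);R=np.array([[np.cos(.24)*np.cos(t),np.sin(.24)*np.cos(t),np.sin(t)],ey,[-np.cos(.24)*np.sin(t),-np.sin(.24)*np.sin(t),np.cos(t)]])
print(np.array([l(x) for x in C]),"centre",l(c))
E
```

```text
[[-0.0757  0.0287  0.1907]
 [-0.0189  0.0257  0.1918]
 [-0.0214 -0.0333  0.1904]
 [-0.0775 -0.0248  0.1825]] centre [-0.0484 -0.0009  0.1889]
```

```bash
python3 -c "
from station import robot
print(robot.sign_off())"
```

```text
the job is handed in; nothing more can be done
None
```

The carton is standing on its heavy end in the empty middle lane, let go and free of the gripper. The job was handed in at about 26 s of the 61 s allowed; sign-off gives no verdict.

- **Finding the heavy end:** lifting it by the middle gave a moment of about 0.3 N m with 6 N of weight. That put the heavy end on the right (-y) side, and it was the end that sagged when I re-gripped near the other end.
- **Placing it:** at 20 N it stuck leaning about 47° instead of hanging upright. I reduced the lean by swinging it over its lower edge on the worktop; the edge slid partway, so it did not turn as far as I meant. On the lane floor I swung it again until it was square, eased off the press, opened the fingers and backed away upwards.
- **Last checks:**
  - From both views, the top face is centred at lane (-48, -1, 189) mm, so the middle is about 94 mm above the floor.
  - Before release the length was within about 1–3° of square. The picture taken after I backed away shows it unchanged.
  - The wrist force then read about 0.7 N, close to the start reading.
  - The pot, bottles and jar stand where they were in the last full top view. Only part of the tape pile shows there because the arm covers the rest.
- **Disagreement:** while the carton was in the air, the moment suggested a lean of about 26°, but the side view gave 31°. I used 31°. An earlier single-view fit gave 41°, and I rejected it as unreliable.

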